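# Press the brown label holder home in the thread rack

### The arm

A 7-joint arm with a two-finger parallel gripper is mounted at the origin on a cart in front of the work surface, level with it; the furniture and walls round the work are solid. World frame = base frame: x ahead of the robot, y to its left, z up, the work surface at z = 0. Lengths are in mm, angles in rad, forces in N, time in s.
With the tool pointing down it reaches from about 400 to 875 mm from the base axis. Payload 4.4 kg.
Tool frame: the origin (TCP) lies at the very end of the fingers, on their centre line; the grasp point (between the pads) lies 19 mm behind it; z points along the fingers, y is the line along which they close (so a half turn about z gives the same grasp; the last joint's range is limited). The gripper opens to 85 mm and grips with 20 to 120 N. Pads are 22 mm wide; open, the fingers measure 114 mm over their backs; the gripper's body (76 mm by 85 mm) begins 54 mm behind the grasp point. The pads swing forward as they close: fully open they stand 13 mm farther back than shut.
Start: joints at [-1.387, 0.628, 0.038, 1.517, -0.027, 0.996, -0.02], TCP at [160.661, 629.846, 231.313] pointing down, gripper open.
Joint ranges: [-3.06, 3.06], [-0.37, 2.12], [-1.25, 1.32], [0.18, 2.47], [-1.1, 4.24], [0.23, 1.98], [-2.94, 2.94]. Speed limits (rad/s): [2.57, 2.57, 3.14, 3.14, 3.14, 3.14, 3.14].

### API

Orientations are given as [roll, pitch, yaw] about the fixed x, y, z axes, in that order (R = Rz(yaw) Ry(pitch) Rx(roll)).
In Python, from cell import sensors, get_image, camera_params, order gives the robot as it stands.
- The arm moves only by the shell command python3 -m inch 'ROWS' [OPENING]. ROWS is JSON, a list that holds one entry, the list of rows, each a list of 4 numbers: the shift along the tool's x, y, z in cm, then the turn about the tool's z in degrees. A call has 1 to 8 rows; each row is the pose to reach, as a shift and turn from the pose commanded when the call began, along the tool's axes at that moment; what a row does not reach only later rows make up. A row lasts 1/12 s, in which the tool goes at most 41.7 mm and 7.16 degrees, less where a joint would pass 70% of its speed; a pose out of reach is approached as far as the arm can. A call with a gripper value outside its range is refused whole. OPENING is the finger opening in cm, from 0 to 8.54, set as the call begins (- or left out, the last holds). The fingers move at their own pace and stop on an object; the grip force is fixed at half the most. Time passes only in rows, so rows that repeat a pose let the fingers close. It gives the time, the measured TCP pose, the force, the opening and the grip force at its end, in the units of the state.
- sensors.read_state(): the state, without advancing time (a new reading comes with each control period).
- get_image(name): name is "scene" or "side" or "wrist"; returns the picture (420x560x3 uint8, blue, green, red); there is no depth.
- camera_params(name): a dict with "mtx" (3x3 intrinsics, pixels), "rvec" (rotation vector, rad) and "tvec" (3), from world to camera coordinates, as OpenCV has them. Camera axes: x right, y down, z forward; pixel columns grow to the right and rows downward; lengths in mm; the calibration is good to about 2 mm. A picture is of the moment at which its call begins: read the wrist's pose just before it. camera_params takes no time and is no camera call; for the wrist camera it gives the pose at the moment of the call.
- order.finish_job(): hands the job in; it is judged then, once.
The state is a dict: "clock": time; "qpos": joint angles; "qd": joint speeds; "tau": joint torques, N m; "eef_pos": TCP position; "tool_rot": TCP orientation; "force": force on the tool from outside, world axes, zero at the start; "torque": the same for the moment, N m; "width": finger opening in mm; "gripper_force": force on a finger pad.
Only numpy, scipy, OpenCV 4.12 (cv2) and the standard library are available. Lean on these libraries where they do the work, as an engineer would, in place of code of your own. Each camera call takes 0.05 s, during which the arm holds its last target. There are 200 camera calls.

### The job

Take the brown label holder out of the wooden stand and push it down behind the lip of the thread rack's label rail, in the bay in front of the brown thread spool, with its white card facing out to the front. Press it fully home against the sprung bar and finish while still holding it pressed down there, so that I can drive the fixing screw. Leave the cream holder and both spools where they are.

Things in the scene. Friction and masses are not known exactly. Their poses are not given: they have to be found in the camera images.
- holder_brown_grip (a point): grasp point of the dark brown label holder, in its thick grip part, 18 mm below its top and 72 mm above its bottom edge. The holder stands upright in the wooden stand, 24 mm deep in its slot, front towards the robot
- holder_brown_foot (a point): middle of the bottom edge of the brown holder; axes as the holder's
- holder_brown_card (a point): middle of the white card on the front face of the brown holder, 5 mm in front (-x) of its mid-plane and 68 mm above the bottom edge
- holder_cream_grip (a point): the same point of the cream-coloured holder, same shape, in the other slot of the stand, 96 mm to the side: leave it alone
- stand: dark wooden block, 50 (x) x 190 (y) x 32 (z) mm, fixed, with two slots 7 mm wide along y in which the holders stand on a floor 8 mm above the table; origin under its centre
- bay_left (a point): left bay of the rail (left = +y): point in the middle of its slot, level with the top of the straight lip, 60 mm above the table. x points to the back of the rack, y along the rail, z up. Slot 8 mm wide in x, 66 mm in y. An orange sprung bar in it has its top 25 mm below this point, 33 mm when pressed fully down. This bay's spool stands 65 mm behind this point (+x)
- bay_right (a point): right bay of the rail (left = +y): point in the middle of its slot, level with the top of the straight lip, 60 mm above the table. x points to the back of the rack, y along the rail, z up. Slot 8 mm wide in x, 66 mm in y. An orange sprung bar in it has its top 25 mm below this point, 33 mm when pressed fully down. This bay's spool stands 65 mm behind this point (+x)
- bar_left (a joint): sprung orange bar at the bottom of the left bay: 0 = up, 0.008 m = fully down on its solid stop; pushing it takes 4 N at first and 7 N at the stop, and it springs back when let go
- bar_right (a joint): sprung orange bar at the bottom of the right bay: 0 = up, 0.008 m = fully down on its solid stop; pushing it takes 4 N at first and 7 N at the stop, and it springs back when let go
- spool_brown_mid (a point): middle of the spool of brown thread with wooden ends, 42 mm across, 50 mm tall, standing on the rack's deck (40 mm above the table) behind one of the bays; its bay is the nearer one
- spool_white_mid (a point): middle of the spool of white thread with black ends, 48 mm across, 50 mm tall, behind the other bay
- holder_brown: dark brown label holder, 60 (y) x 90 (z) mm, about 40 g: a plate 5 mm thick (x) over the lower 47 mm, above it a grip part 10 mm thick and 43 mm tall with a blank white card on its front (-x) face; origin at the middle of its bottom edge
- rack: fixed plywood thread rack, 210 mm along y, 40 mm high, with an aluminium label rail along its front (-x): two bays 92 mm apart. Above the slot both its edges flare out at 45 degrees, 8 mm to each side in x, to 68 mm above the table; grey roof-shaped guides beside each bay lead in sideways (tops 73 mm high). Origin under its centre, slot 50 mm in front of it
Not all that is in view belongs to the job. Leave any turquoise look-alike of the part that bears spool_brown_mid alone.

How it is judged:
By the outcome, as a careful person would: the job done as asked, in the order asked, and still so for the second after the job is handed in, while the arm keeps its last pose, push and grip.
It also fails if it takes over 38 s, if anything falls off the work surface, if the arm or the gripper's body presses on something with over 40 N, if the wrist force passes 120 N, or if a joint passes its speed limit or range.

## Working session

There is one attempt and no reset: what is moved stays moved. The work goes in short steps, Python scripts to look and compute and a shell command to move; the robot and the scene stay as the last step left them, time stands still between calls to the robot, and variables do not carry over. Pictures are saved under pics/ and viewed, at most 10 in all, crops included, and the job is handed in when it is done.

```bash
ls; mkdir -p pics; python3 - <<'E'
from cell import sensors,get_image,camera_params
import cv2,numpy as np
s=sensors.read_state();print(s)
for n in("scene","side"):
    p=camera_params(n);R=cv2.Rodrigues(p["rvec"])[0];print(n,p["mtx"].tolist(),(-R.T@p["tvec"].ravel()).round(),R[2].round(2))
ims=[get_image(n) for n in("scene","side")]
for n,i in zip(("scene","side"),ims): cv2.imwrite(f"pics/{n}0.png",i)
E
```

```text
pics
{'clock': 0.0, 'qpos': array([-1.38678788,  0.62933331,  0.03840788,  1.5183622 , -0.02698707,
        0.99630122, -0.01999722]), 'qd': array([ 1.13513229e-03, -2.25996711e-04,  4.73035567e-04, -6.76901853e-04,
       -5.72593488e-05, -1.03528301e-03, -1.12947718e-04]), 'tau': array([-2.06585919e-04, -5.63414276e+01,  1.22658782e+00, -1.93430507e+01,
        1.11626589e-02,  1.09183238e-02, -6.59420081e-06]), 'eef_pos': array([160.49420156, 629.23220795, 230.39863209]), 'tool_rot': array([-3.13970562e+00,  1.49868307e-05,  2.89182173e+00]), 'force': array([-0.4064881 ,  0.16542545, -0.93833627]), 'torque': array([ 0.00069604, -0.03678843, -0.0276698 ]), 'gripper_force': 0.0, 'width': 85.14045744547862}
scene [[500.19712506626473, 0.0, 277.10885543756643], [0.0, 500.19712506626473, 208.66625971718182], [0.0, 0.0, 1.0]] [ 170. -586.  811.] [ 0.38  0.58 -0.72]
side [[379.1908606254756, 0.0, 272.5770677595621], [0.0, 379.1908606254756, 210.1639037662969], [0.0, 0.0, 1.0]] [  56. -698.  443.] [ 0.53  0.75 -0.39]
```

View pics/scene0.png

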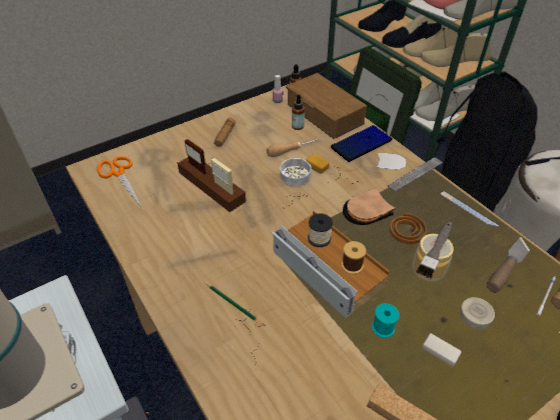

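View pics/side0.png

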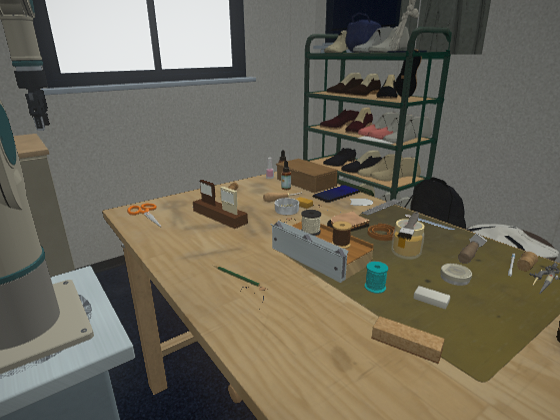

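Scene: the brown holder is at about (195,155) and the cream one at (222,178), in the stand at (210,182). The rack rail runs (278,245)-(350,298). Possible spools are brown with wooden ends (354,256), white (320,230) and the turquoise decoy (385,320). My choice is the dark brown holder, and the bay in front of the brown/wooden spool, which is the right (-y) one. I'll check this in a close crop.

```bash
python3 - <<'E'
import cv2,numpy as np
a=cv2.imread("pics/scene0.png");b=cv2.imread("pics/side0.png")
def c(i,x,y,w,h):return cv2.resize(i[y:y+h,x:x+w],(400,300),interpolation=cv2.INTER_CUBIC)
cv2.imwrite("pics/m.png",np.vstack([np.hstack([c(a,165,130,100,75),c(a,265,205,140,105)]),np.hstack([c(b,180,165,88,66),c(b,262,195,120,90)])]))
E
```

```text
(no output)
```

View pics/m.png

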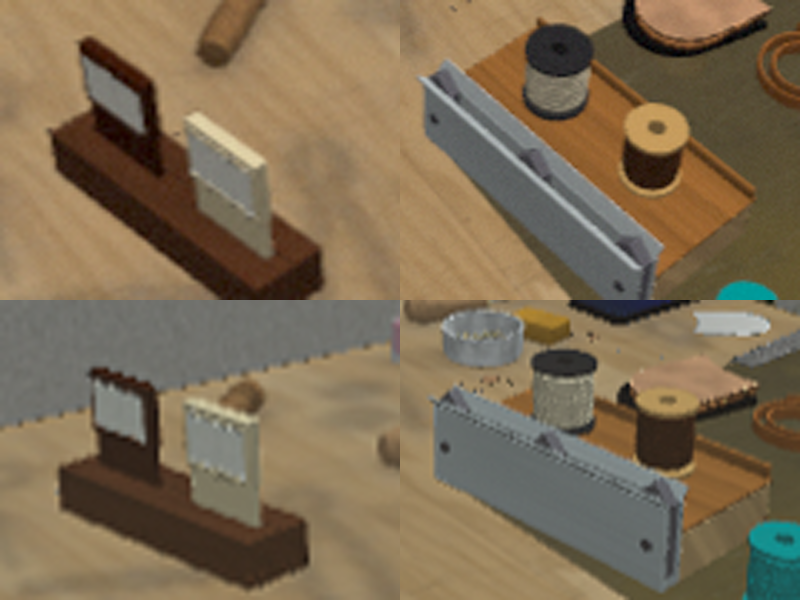

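Close crop: the dark brown holder (scene ≈(195,155), card facing the robot) and the cream one to its right. The brown wooden-ended spool is behind the right bay, and the roof guides are at the ends and middle of the rail. Next I'll triangulate.

```bash
cat > h.py <<'E'
import cv2,numpy as np
from scipy.spatial.transform import Rotation as Rot
def ray(p,uv):
    R=cv2.Rodrigues(np.array(p["rvec"],float))[0];C=-R.T@np.array(p["tvec"],float).ravel()
    d=R.T@np.linalg.inv(p["mtx"])@np.array([uv[0],uv[1],1.]);return C,d/np.linalg.norm(d)
def onz(p,uv,z):
    C,d=ray(p,uv);return C+d*(z-C[2])/d[2]
def tri(p1,a,p2,b):
    C,d=ray(p1,a);D,e=ray(p2,b);t=np.linalg.lstsq(np.c_[d,-e],D-C,rcond=None)[0]
    x,y=C+t[0]*d,D+t[1]*e;return (x+y)/2,np.linalg.norm(x-y)
def proj(p,X):return cv2.projectPoints(np.array([X],float),np.array(p["rvec"],float),np.array(p["tvec"],float),np.array(p["mtx"]),None)[0].ravel()
def tool(s):return Rot.from_euler("xyz",s["tool_rot"]).as_matrix()
E
python3 - <<'E'
from h import *
from cell import camera_params,sensors
a=camera_params("scene");b=camera_params("side");w=camera_params("wrist")
S=lambda x,y:(165+x/4,130+y/4);T=lambda x,y:(180+x*.22,165+y*.22)
U=lambda x,y:(265+x*.35,205+y*.35);V=lambda x,y:(262+x*.3,195+y*.3)
for n,p,q in[("brTL",S(82,38),T(92,67)),("brTR",S(157,77),T(158,76)),("crTL",S(187,115),T(185,98)),("crTR",S(268,155),T(258,108)),
 ("stFL",S(52,133),T(60,168)),("stFR",S(250,292),T(252,247)),("stBR",S(322,250),T(307,218)),
 ("railFL",U(22,78),V(35,100)),("railFR",U(243,272),V(272,202)),("brown spool top",U(256,127),V(268,101)),("white top",U(158,47),V(164,63))]:
    X,e=tri(a,p,b,q);print(n,X.round(),round(e,1))
R=cv2.Rodrigues(np.array(w["rvec"],float))[0];C=-R.T@np.array(w["tvec"]).ravel();s=sensors.read_state()
print("wrist cam in tool",tool(s).T@(C-s["eef_pos"]),"\n",(tool(s).T@R.T).round(2),w["mtx"][0][0])
E
```

```text
brTL [502. 300.  94.] 0.6
brTR [517. 235. 102.] 0.0
crTL [518. 203.  96.] 0.2
crTR [535. 142. 103.] 0.4
stFL [477. 311.  26.] 0.8
stFR [512. 126.  25.] 7.1
stBR [557. 129.  31.] 0.4
railFL [529. -27.  60.] 2.4
railFR [ 551. -240.   66.] 0.8
brown spool top [ 620. -167.   85.] 1.1
white top [612. -72.  83.] 1.1
wrist cam in tool [  73.78215685    0.96753868 -141.58966477] 
 [[ 0.   -0.96 -0.29]
 [ 1.    0.   -0.  ]
 [ 0.   -0.29  0.96]] 369.38440520385893
```

The heights and sizes check out: tops ≈98, holder width ≈66, rail lip ≈63, bays about 92 apart. The brown holder is near (514,269) with yaw ≈ 12°. I'll move the wrist camera over it with the fingers closing along x.

```bash
python3 -m inch '[[[-1.5,-0.9,0,3],[-4.5,-2.8,0,8],[-8,-4.9,0,13],[-11.5,-7,0,19],[-15,-9.1,0,25],[-18.5,-11.2,0,31],[-22,-13.3,0,37],[-25.5,-15.4,0,43]]]'
python3 - <<'E'
from h import *
from cell import sensors
s=sensors.read_state();print(s["eef_pos"],tool(s).T@(np.array([514,269,225])-s["eef_pos"]),np.degrees(s["tool_rot"]))
E
```

```text
clock: 0.77
eef_pos: [370.5, 415.8, 231.1]
tool_rot: [-3.141, 0.0, 2.136]
force: [0.0, -0.0, 0.9]
width: 85.7
gripper_force: 0.0
[370.54583028 415.84440002 231.14859797] [-200.85160074   42.44080714    6.13141536] [-1.79973919e+02  6.09279171e-04  1.22400338e+02]
```

```bash
python3 -m inch '[[[-3.5,0.7,0,4],[-7,1.4,0,8],[-10.5,2.1,0,12],[-14,2.8,0,16],[-17,3.5,0,19.5],[-19,4,0,19.5],[-20,4.2,0,19.5],[-20,4.2,0,19.5]]]'
python3 - <<'E'
from h import *
from cell import sensors,get_image,camera_params
s=sensors.read_state();p=camera_params("wrist");i=get_image("wrist");cv2.imwrite("pics/w1.png",i)
import pickle;pickle.dump((s,p),open("w1.pkl","wb"));print(s["eef_pos"],s["tool_rot"])
for X in[(502,300,94),(517,235,98),(514,269,98),(477,311,32)]:print(X,proj(p,X).round())
E
```

```text
clock: 1.43
eef_pos: [514.5, 269.4, 231.1]
tool_rot: [3.141, 0.001, 1.797]
force: [-0.2, 0.9, 0.1]
width: 85.8
gripper_force: 0.0
[514.53811438 269.41687625 231.06714772] [3.14140619e+00 1.47699485e-03 1.79698972e+00]
(502, 300, 94) [276. 152.]
(517, 235, 98) [276. 236.]
(514, 269, 98) [282. 195.]
(477, 311, 32) [253. 123.]
```

View pics/w1.png

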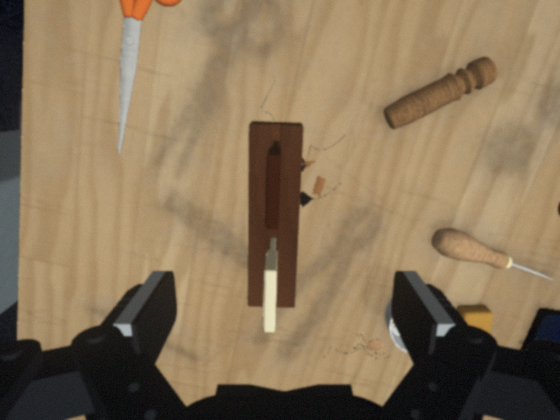

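The wrist view shows the stand upright at (248-302, 122-306). The dark holder's top strip is at about (273,155-228), the cream one at (270,240-330), and the fingers straddle that line.

```bash
python3 - <<'E'
from h import *
import pickle
s,p=pickle.load(open("w1.pkl","rb"));i=cv2.imread("pics/w1.png")
h=cv2.cvtColor(i,cv2.COLOR_BGR2HSV)
for r in (140,150,170,190,210,225,233): print(r,[tuple(int(v) for v in h[r,c]) for c in range(246,306,4)][3:10], i[r,246:306].mean(1).astype(int)[::2].tolist())
cv2.imwrite("pics/c1.png",cv2.resize(i[115:345,225:330],None,fx=2.6,fy=2.6,interpolation=cv2.INTER_CUBIC))
E
```

```text
140 [(11, 145, 79), (10, 135, 87), (11, 146, 82), (12, 137, 82), (11, 149, 72), (12, 137, 78), (11, 129, 77)] [151, 113, 60, 55, 54, 54, 54, 57, 61, 59, 56, 56, 58, 54, 49, 54, 55, 49, 55, 54, 51, 53, 55, 59, 57, 59, 60, 54, 87, 147]
150 [(10, 135, 81), (11, 142, 81), (10, 141, 76), (14, 121, 42), (13, 113, 43), (11, 128, 42), (10, 138, 74)] [149, 114, 58, 53, 52, 59, 57, 56, 56, 56, 52, 42, 31, 30, 33, 28, 30, 34, 51, 53, 51, 54, 59, 61, 57, 52, 57, 60, 112, 147]
170 [(11, 149, 82), (10, 147, 80), (10, 162, 55), (9, 170, 63), (10, 171, 61), (10, 174, 63), (9, 137, 78)] [147, 111, 61, 56, 57, 56, 56, 54, 54, 56, 35, 39, 39, 40, 38, 39, 39, 47, 54, 53, 58, 54, 53, 56, 54, 56, 51, 58, 73, 123]
190 [(11, 148, 81), (11, 150, 78), (12, 144, 55), (9, 167, 64), (9, 173, 65), (10, 157, 65), (10, 146, 75)] [144, 102, 57, 50, 55, 51, 55, 56, 53, 53, 38, 34, 40, 41, 40, 40, 42, 47, 51, 53, 53, 54, 57, 55, 55, 55, 56, 97, 128, 145]
210 [(10, 150, 75), (11, 143, 80), (11, 146, 56), (10, 160, 62), (10, 158, 66), (11, 167, 61), (11, 139, 77)] [144, 106, 53, 54, 52, 49, 50, 53, 55, 49, 38, 34, 40, 41, 43, 39, 39, 49, 54, 48, 51, 50, 54, 55, 56, 54, 73, 135, 150, 153]
225 [(11, 152, 72), (12, 143, 73), (13, 153, 55), (6, 159, 61), (10, 169, 65), (12, 153, 70), (11, 158, 76)] [142, 98, 53, 56, 52, 54, 48, 52, 51, 44, 37, 37, 38, 43, 41, 39, 47, 53, 50, 52, 51, 52, 48, 53, 50, 50, 91, 145, 150, 139]
233 [(9, 144, 76), (12, 156, 72), (11, 144, 76), (10, 137, 80), (10, 155, 74), (11, 144, 76), (9, 145, 79)] [137, 96, 55, 54, 54, 51, 51, 51, 48, 52, 52, 51, 56, 52, 49, 50, 52, 52, 53, 56, 52, 50, 50, 48, 50, 57, 103, 142, 143, 143]
```

View pics/c1.png

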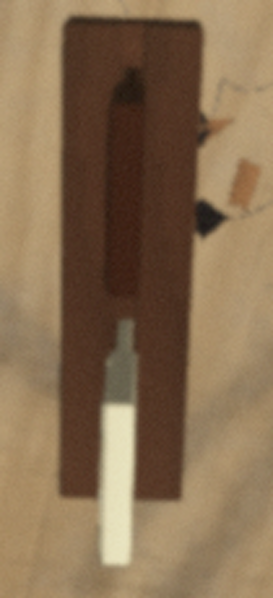

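```bash
python3 - <<'E'
from h import *
import pickle
s,p=pickle.load(open("w1.pkl","rb"))
f=lambda x,y:(225+x/2.6-.3,115+y/2.6-.3)
A=[onz(p,f(*q),98) for q in((108,103),(145,103),(142,297),(104,297))];B=[onz(p,f(*q),98) for q in((103,405),(136,405),(132,565),(100,565))]
for n,Q in(("brown",A),("cream",B)):
    Q=np.array(Q);c=Q.mean(0);d=Q[[0,1]].mean(0)-Q[[2,3]].mean(0);print(n,c.round(1),"len",np.linalg.norm(d).round(1),"thick",np.linalg.norm(Q[1]-Q[0]).round(1),np.linalg.norm(Q[2]-Q[3]).round(1),"yaw",np.degrees(np.arctan2(-d[0],d[1])).round(1))
    if n=="brown":c0=c
d=c0-c;print("pitch",np.linalg.norm(d),"yaw",np.degrees(np.arctan2(-d[0],d[1])))
E=[onz(p,f(*q),32) for q in((67,26),(202,28),(181,498),(59,496))]
for e in E:print(e.round(1))
print(np.mean(E,0))
E
python3 -m inch '[[[-2,-0.3,0,1],[-6,-0.8,0,2],[-10,-1.4,0,3],[-14,-2,0,4],[-18,-2.6,0,5],[-22,-3.1,0,6],[-26,-3.7,0,6],[-30,-4.2,0,6]]]'
```

```text
brown [506.7 269.2  98. ] len 59.3 thick 10.6 11.6 yaw 11.5
cream [525.1 175.4  98. ] len 59.1 thick 10.4 10.7 yaw 11.3
pitch 95.64727842069733 yaw 11.1211593222887
[475.3 309.1  32. ]
[521.2 319.   32. ]
[557.5 136.   32. ]
[509.2 125.8  32. ]
[515.79909418 222.45737899  32.        ]
clock: 2.15
eef_pos: [539.9, -28.4, 231.2]
tool_rot: [-3.141, -0.002, 1.701]
force: [-0.1, 0.8, 0.4]
width: 85.6
gripper_force: 0.0
```

The fit is very good: length 59, pitch 95.6, and the slot midpoint equals the stand centre. The brown holder is at (506.7,269.2), yaw 11.2°. Next I look at the bay.

```bash
python3 -m inch '[[[-4,-0.2,0,0],[-8,-0.4,0,0],[-11,-0.6,0,0],[-12.2,-0.6,0,0],[-12.2,-0.6,0,0],[-12.2,-0.6,0,0]]]'
python3 - <<'E'
from h import *
from cell import sensors,get_image,camera_params
s=sensors.read_state();p=camera_params("wrist");i=get_image("wrist");cv2.imwrite("pics/w2.png",i)
import pickle;pickle.dump((s,p),open("w2.pkl","wb"));print(s["eef_pos"],s["tool_rot"])
a=proj(p,(553,-135,60));print(a)
x,y=180,110
cv2.imwrite("pics/c2.png",cv2.resize(i[y:y+200,x:x+260],None,fx=3,fy=3,interpolation=cv2.INTER_CUBIC))
E
```

```text
clock: 2.65
eef_pos: [550.0, -149.0, 231.0]
tool_rot: [-3.141, -0.002, 1.698]
force: [-0.0, 1.0, -0.2]
width: 85.3
gripper_force: 0.0
[ 550.00856183 -148.98899165  230.97258267] [-3.14129987e+00 -2.29810152e-03  1.69815420e+00]
[288.54147419 168.67910987]
```

View pics/c2.png

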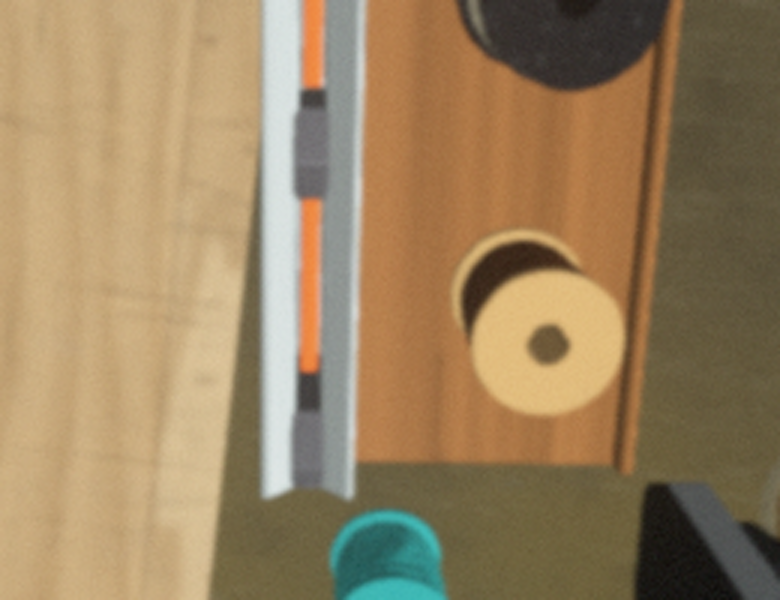

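The crop (×3, offset 180,110) shows the brown wooden-ended spool at (547,342) behind the near bay. The orange bar runs (311,198-372), the flare edges are at columns 263 and 358, the roof ridge of the middle guide is at row 162, and the end guide starts at row 410.

```bash
python3 - <<'E'
from h import *
from cell import camera_params
import pickle
s,p=pickle.load(open("w2.pkl","rb"))
f=lambda x,y:(180+x/3-.33,110+y/3-.33)
L=[onz(p,f(*q),68) for q in((263,5),(263,490))];R=[onz(p,f(*q),68) for q in((366,5),(354,490))]
print(L,R)
for e in(L,R,[(L[k]+R[k])/2 for k in(0,1)]):d=e[0]-e[1];print("yaw",np.degrees(np.arctan2(-d[0],d[1])))
u=(L[0]+R[0]-L[1]-R[1]);u/=np.linalg.norm(u);b=np.array([u[1],-u[0],0]);O=(L[0]+R[0])/2
co=lambda X:(round(float((X-O)@b),1),round(float((X-O)@u),1))
print("width",co(L[1]),co(R[1]),co(L[0]),co(R[0]))
for n,q,z in(("ridge mid",(312,162),73),("mid +y base",(312,106),60),("mid -y base occl",(312,198),73),("end +y base",(309,410),60),("rail end",(309,497),68),("spool brown",(548,342),90),("slotL",(300,280),60),("slotR",(323,280),60),("bar bottom end",(309,372),35)):
    X=onz(p,f(*q),z);print(n,X.round(1),co(X))
# deck right front/back corners
X=onz(p,f(632,470),40);print("deck corner",co(X))
a=camera_params("scene")
X,e=tri(a,(354.6,249.5),p,f(548,342));print("spool tri",X,e)
X,e=tri(a,(350,300.2),p,f(263,497));print("rail FR tri",X,e)
print(O,u,b)
E
```

```text
[array([529.78980464, -89.54021168,  68.        ]), array([ 546.18165806, -231.56119989,   68.        ])] [array([557.01777927, -86.038589  ,  68.        ]), array([ 573.61964308, -228.01678861,   68.        ])]
yaw 6.5838621759287275
yaw 6.669450383497938
yaw 6.626653545456963
width (-13.8, -143.1) (13.8, -142.8) (-13.7, -0.2) (13.7, 0.2)
ridge mid [ 548.  -128.9   73. ] (-0.2, -41.3)
mid +y base [ 546.3 -115.5   60. ] (-0.3, -27.8)
mid -y base occl [ 549.3 -138.8   73. ] (-0.0, -51.4)
end +y base [ 557.1 -207.1   60. ] (-0.1, -120.1)
rail end [ 560.4 -232.1   68. ] (0.2, -145.3)
spool brown [ 617.2 -166.4   90. ] (64.2, -86.6)
slotL [ 549.3 -166.4   60. ] (-3.3, -78.8)
slotR [ 556.  -165.6   60. ] (3.5, -78.7)
bar bottom end [ 556.7 -204.4   35. ] (-0.3, -117.4)
deck corner (106.7, -148.6)
spool tri [ 618.32075186 -167.48361158   87.18817383] 0.7634303250564173
rail FR tri [ 549.11568513 -237.89709714   63.55119383] 5.9474749133833065
[543.40379195 -87.78940034  68.        ] [-0.11539925  0.99331919  0.        ] [0.99331919 0.11539925 0.        ]
```

The geometry is consistent: four independent cues put the right bay at (553.4,-174.2), yaw 6.6°, with the spool 64 mm behind it. Going back to grasp.

```bash
python3 -m inch '[[[2,0,0,-1],[6,0.1,0,-2],[10,0.2,0,-3],[14,0.3,0,-3.9],[18,0.4,0,-3.9],[22,0.5,0,-3.9],[26,0.6,0,-3.9],[30,0.7,0,-3.9]]]' 5
python3 -m inch '[[[4,-0.5,0,0],[8,-0.4,1,0],[11,-0.5,2,0],[12,-0.5,3,0],[12,-0.5,4,0],[12,-0.5,4,0]]]'
python3 - <<'E'
from h import *
from cell import sensors
s=sensors.read_state();print(s["eef_pos"],tool(s).T@(np.array([506.7,269.2,61])-s["eef_pos"]),np.degrees(s["tool_rot"]))
E
```

```text
clock: 3.37
eef_pos: [517.1, 152.4, 231.3]
tool_rot: [-3.141, -0.002, 1.769]
force: [1.1, 0.6, -0.2]
width: 49.7
gripper_force: 0.0
clock: 3.87
eef_pos: [488.6, 264.5, 189.2]
tool_rot: [-3.137, 0.001, 1.768]
force: [-0.8, -0.5, 0.5]
width: 49.9
gripper_force: 0.0
[488.61725121 264.52297983 189.20089393] [  1.21157891  19.2141508  128.11587728] [-1.79747288e+02  7.72058558e-02  1.01313150e+02]
```

```bash
python3 -m inch '[[[0.1,1,1,0],[0.1,1.9,3,0],[0.1,1.9,6,0],[0.1,1.9,9,0],[0.1,1.9,11.5,0],[0.1,1.9,12.7,0],[0.1,1.9,12.7,0],[0.1,1.9,12.7,0]]]'
python3 - <<'E'
from h import *
from cell import sensors
s=sensors.read_state();print(s["eef_pos"],tool(s).T@(np.array([506.7,269.2,61])-s["eef_pos"]),np.degrees(s["tool_rot"]))
E
```

```text
clock: 4.53
eef_pos: [510.4, 267.2, 64.8]
tool_rot: [3.142, 0.001, 1.763]
force: [1.1, 1.0, 0.8]
width: 50.1
gripper_force: 0.0
[510.38848798 267.24267329  64.76172656] [ 2.62690909 -3.24794376  3.75990267] [1.79997149e+02 3.62720633e-02 1.00988821e+02]
```

```bash
python3 -m inch '[[[0.2,-0.3,0.35,0],[0.2,-0.3,0.35,0],[0.2,-0.3,0.35,0]]]'
python3 - <<'E'
from h import *
from cell import sensors
s=sensors.read_state();print(tool(s).T@(np.array([506.7,269.2,61])-s["eef_pos"]),np.degrees(s["tool_rot"]))
E
```

```text
clock: 4.78
eef_pos: [506.7, 270.4, 62.0]
tool_rot: [3.14, -0.001, 1.765]
force: [-0.7, -1.1, 0.2]
width: 49.7
gripper_force: 0.0
[-1.15721707 -0.27732082  0.98055879] [ 1.79910080e+02 -4.92125379e-02  1.01114041e+02]
```

```bash
python3 -m inch '[[[-0.1,0,0.1,0],[-0.1,0,0.1,0],[-0.1,0,0.1,0],[-0.1,0,0.1,0],[-0.1,0,0.1,0],[-0.1,0,0.1,0],[-0.1,0,0.1,0],[-0.1,0,0.1,0]]]' 0
python3 - <<'E'
from h import *
from cell import sensors
s=sensors.read_state();print(s["eef_pos"],s["force"],s["torque"],np.degrees(s["tool_rot"]))
E
```

```text
clock: 5.45
eef_pos: [506.9, 268.9, 60.1]
tool_rot: [3.141, -0.0, 1.764]
force: [-0.9, 0.3, 5.1]
width: 10.0
gripper_force: 59.0
[506.89737971 268.886637    60.1387156 ] [-0.88395354  0.25157336  5.10118704] [-0.0630952   0.07534553 -0.013367  ] [ 1.79971323e+02 -1.15856919e-02  1.01081005e+02]
```

```bash
python3 -m inch '[[[0,0,-0.7,0],[0,0,-2,0],[0,0,-4,0],[0,0,-7,0],[0,0,-10,0],[0,0,-12.5,0],[0,0,-12.5,0],[0,0,-12.5,0]]]'
python3 - <<'E'
from h import *
from cell import sensors,get_image
s=sensors.read_state();print(s["eef_pos"],tool(s).T@(np.array([553.4,-174.2,185])-s["eef_pos"]),np.degrees(s["tool_rot"]))
i=get_image("wrist");j=get_image("side");cv2.imwrite("pics/w3.png",np.hstack([cv2.resize(i,(400,300)),cv2.resize(j[120:270,150:350],(400,300))]))
E
```

```text
clock: 6.12
eef_pos: [507.2, 269.3, 186.2]
tool_rot: [3.139, -0.001, 1.764]
force: [-1.5, 0.4, -0.8]
width: 9.5
gripper_force: 58.6
[507.22504709 269.2509632  186.22054517] [-444.04731737  -40.04955018    0.62148018] [ 1.79850865e+02 -6.38474392e-02  1.01098050e+02]
```

View pics/w3.png

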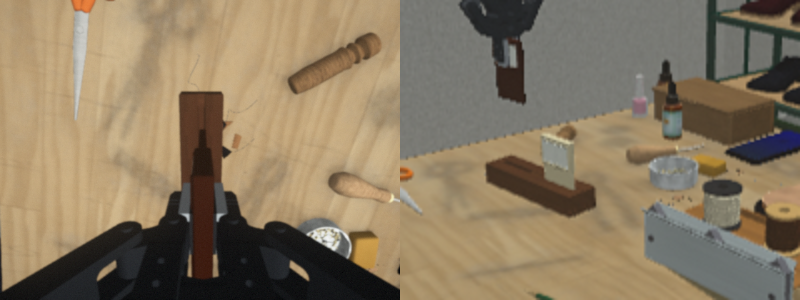

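Holder in hand, upright, card to the front; cream left in the stand. Carry to the bay.

```bash
python3 -m inch '[[[-1.5,-0.1,0,0.5],[-4.5,-0.4,0,1],[-8,-0.7,0,1.5],[-12,-1.1,0,2],[-16,-1.4,0,2.5],[-20,-1.8,0,3],[-24,-2.2,0,3.5],[-28,-2.5,0,4.5]]]'
python3 -m inch '[[[-4,0,0,0],[-8,0,0,0],[-11.5,0,0,0],[-14,0,0,0],[-15,0,0,0],[-15,0,0,0],[-15,0,0,0]]]'
python3 - <<'E'
from h import *
from cell import sensors
s=sensors.read_state();print(s["eef_pos"],tool(s).T@(np.array([553.4,-174.2,140])-s["eef_pos"]),np.degrees(s["tool_rot"]),s["force"])
E
```

```text
clock: 6.88
eef_pos: [534.3, -14.0, 183.6]
tool_rot: [-3.138, 0.0, 1.684]
force: [0.8, 0.8, -1.3]
width: 9.3
gripper_force: 58.6
clock: 7.47
eef_pos: [552.1, -159.2, 183.8]
tool_rot: [-3.139, -0.002, 1.685]
force: [0.6, 0.4, -1.4]
width: 9.2
gripper_force: 58.5
[ 552.09821636 -159.20012272  183.78992017] [-15.12745086  -0.32027723  43.76420592] [-1.79879214e+02 -1.00574671e-01  9.65301420e+01] [ 0.56902054  0.36100661 -1.38454409]
```

```bash
python3 -m inch '[[[-0.8,0,1,0],[-1.5,0,2.5,0],[-1.5,0,4,0],[-1.5,0,4.4,0],[-1.5,0,4.4,0],[-1.5,0,4.4,0]]]'
python3 - <<'E'
from h import *
from cell import sensors,get_image
s=sensors.read_state();print(s["eef_pos"],tool(s).T@(np.array([553.4,-174.2,80])-s["eef_pos"]),np.degrees(s["tool_rot"]),s["force"])
i=get_image("wrist");j=get_image("side");cv2.imwrite("pics/w4.png",np.hstack([cv2.resize(i[150:375,130:430],(400,300)),cv2.resize(j[160:295,240:420],(400,300),interpolation=cv2.INTER_CUBIC)]))
E
```

```text
clock: 7.97
eef_pos: [554.9, -173.4, 140.6]
tool_rot: [-3.141, -0.001, 1.688]
force: [-0.5, 0.0, -1.2]
width: 9.2
gripper_force: 58.5
[ 554.94161464 -173.37430613  140.55258626] [-0.68833692 -1.59094341 60.55302751] [-1.79965526e+02 -4.54486573e-02  9.66960755e+01] [-0.45164251  0.02874538 -1.2275676 ]
```

View pics/w4.png

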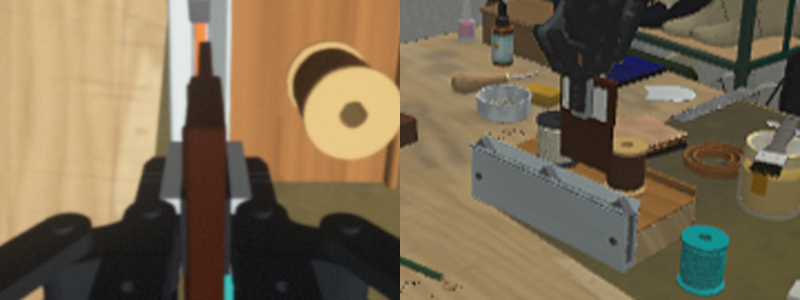

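It hangs above the right bay, card forward, aligned with the slot (orange bar at (200,40) right in line with the plate). Descend in stages.

```bash
python3 -m inch '[[[0,-0.12,0.8,0],[0,-0.12,1.6,0],[0,-0.12,2.2,0],[0,-0.12,2.8,0],[0,-0.12,3.4,0],[0,-0.12,4,0],[0,-0.12,4,0],[0,-0.12,4,0]]]'
python3 - <<'E'
from h import *
from cell import sensors
s=sensors.read_state();print(s["eef_pos"],tool(s).T@(np.array([553.4,-174.2,80])-s["eef_pos"]),np.degrees(s["tool_rot"]),s["force"],s["torque"])
E
```

```text
clock: 8.73
eef_pos: [553.4, -174.8, 100.3]
tool_rot: [-3.141, -0.0, 1.686]
force: [0.3, 1.3, -0.0]
width: 9.2
gripper_force: 58.5
[ 553.37016487 -174.78261627  100.27891951] [ 0.56880602  0.11499443 20.27900748] [-1.79947520e+02 -1.85074654e-02  9.65818945e+01] [ 0.34252044  1.28359824 -0.03494065] [-0.03474359 -0.03885395  0.03028124]
```

Inside the slot with no side force. Continue to the bar.

```bash
python3 -m inch '[[[0,0,0.5,0],[0,0,0.9,0],[0,0,1.2,0],[0,0,1.5,0],[0,0,1.7,0],[0,0,1.7,0]]]'; python3 -m inch '[[[0,0,0.1,0],[0,0,0.2,0],[0,0,0.3,0],[0,0,0.3,0],[0,0,0.3,0]]]'
```

```text
clock: 9.23
eef_pos: [553.8, -174.8, 83.8]
tool_rot: [3.141, -0.0, 1.686]
force: [-0.5, 0.7, 4.4]
width: 9.2
gripper_force: 59.3
clock: 9.65
eef_pos: [553.8, -174.8, 81.3]
tool_rot: [3.141, -0.0, 1.686]
force: [-0.7, 0.8, 4.3]
width: 9.4
gripper_force: 59.5
```

```bash
python3 -m inch '[[[0,0,0.1,0],[0,0,0.2,0],[0,0,0.2,0],[0,0,0.2,0]]]'; python3 -m inch '[[[0,0,0.1,0],[0,0,0.2,0],[0,0,0.2,0],[0,0,0.2,0]]]'
```

```text
clock: 9.98
eef_pos: [553.8, -174.8, 79.4]
tool_rot: [3.141, -0.0, 1.686]
force: [-0.7, 0.7, 5.4]
width: 9.1
gripper_force: 59.6
clock: 10.32
eef_pos: [553.9, -174.9, 79.0]
tool_rot: [3.14, -0.0, 1.686]
force: [-3.4, 1.9, 18.7]
width: 9.4
gripper_force: 61.4
```

Solid stop met (force jumped to 19 N, TCP at 79 against 80 expected). Let it settle and look once.

```bash
python3 -m inch '[[[0,0,0.05,0],[0,0,0.05,0],[0,0,0.05,0],[0,0,0.05,0]]]'
python3 - <<'E'
from h import *
from cell import sensors,get_image
i=get_image("scene");j=get_image("side");cv2.imwrite("pics/w5.png",np.hstack([cv2.resize(i[190:325,250:430],(400,300),interpolation=cv2.INTER_CUBIC),cv2.resize(j[160:295,240:420],(400,300),interpolation=cv2.INTER_CUBIC)]))
s=sensors.read_state();print(s["eef_pos"],s["force"],s["torque"])
E
```

```text
clock: 10.65
eef_pos: [553.9, -174.8, 79.0]
tool_rot: [3.14, -0.0, 1.686]
force: [-4.7, 2.4, 23.0]
width: 9.3
gripper_force: 62.0
[ 553.94353617 -174.87324457   78.99918645] [-5.33307621  1.79817291 22.748758  ] [ 0.57322222  1.35793206 -0.01878684]
```

View pics/w5.png

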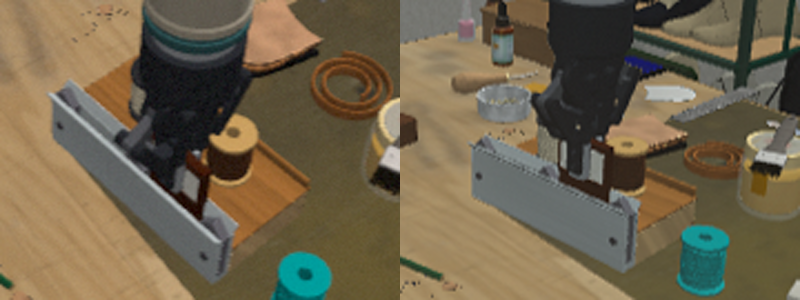

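The holder is seated in the right bay with its card to the front, and the spools are untouched. The bottom edge works out to 79.0−52.1 = 26.9 mm, which matches the fully-down 27 mm, with a steady 23 N push.

```bash
python3 -c "
from cell import order;print(order.finish_job())"
```

```text
the job is handed in; nothing more can be done
None
```

The brown label holder is in the right bay, in front of the brown spool, with its card facing the front. I handed in the job at about 10.8 s with the arm still holding the holder on the bar's stop at about 23 N; the cream holder and both spools were not touched.

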